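# Refit the guard plate on the cup sealer

### The arm

A 6-joint arm with a two-finger parallel gripper is mounted at the origin on the work surface; the furniture and walls round the work are solid. World frame = base frame: x ahead of the robot, y to its left, z up, the work surface at z = 0. Lengths are in m, angles in rad, forces in N, time in s.
With the tool pointing down it reaches from about 0.275 to 0.825 m from the base axis. Payload 4.9 kg.
Tool frame: the origin (TCP) lies between the finger pads; the fingertips stand 14 mm ahead of it and the grasp point (between the pads) lies 5 mm behind it (robot.tip_extent is the z of the fingertips in the tool frame, in m); z points along the fingers, y is the line along which they close (so a half turn about z gives the same grasp; the last joint's range is limited). The gripper opens to 85 mm and grips with 20 to 120 N. Pads are 22 mm wide; open, the fingers measure 114 mm over their backs; the gripper's body (76 mm by 85 mm) begins 54 mm behind the grasp point. The pads swing forward as they close: fully open they stand 13 mm farther back than shut.
Start: joints at [-1.321, 0.326, -0.193, 1.052, 0, 1.437], TCP at [0.206, -0.51, 0.245] pointing down, gripper open.
Joint ranges: [-2.65, 2.65], [-0.97, 1.79], [-1.3, 1.35], [-1.93, 2.1], [-1.47, 1.37], [-3.14, 3.14]. Speed limits (rad/s): [2.57, 2.57, 3.14, 3.14, 3.14, 3.14].

### API

Orientations are given as a unit quaternion [x, y, z, w].
In Python, from workcell import get_state, snapshot, calibration, robot gives the robot as it stands.
- The arm moves only by the tool jog_arm, never from a script. Its argument "moves" is a list of rows, each an object with "delta_pos": the shift along the tool's x, y, z in m, a list of three; "turn": the turn about the tool's z in degrees. In form: [{"delta_pos": [tx, ty, tz], "turn": turn}, ...]. A call has 1 to 8 rows; each row shifts and turns the commanded pose from where the row before left it, along the tool's axes as they then stand; what a row does not reach is not made up. A row lasts 1/10 s, in which the tool goes at most 50 mm and 8.59 degrees, less where a joint would pass 70% of its speed; a pose out of reach is approached as far as the arm can. A call is refused whole if a number of a shift passes 0.05 or a number of a turn 8.59, either way. A call with a gripper value outside its range is refused whole. "gripper" is the opening, from 0 (shut) to 1 (fully open), set as the call begins (left out, the last holds). The fingers move at their own pace and stop on an object; "newtons" is the grip in N (left out, the last holds). Time passes only in rows, so rows that do not move let the fingers close. It gives the time, the measured TCP pose, the force, the opening and the grip force at its end, in the units of the state.
- get_state(): the state, without advancing time (a new reading comes with each control period).
- snapshot(name): name is "side" or "top"; returns the picture (420x560x3 uint8, red, green, blue); there is no depth.
- calibration(name): a dict with "fx", "fy", "cx", "cy" (pixels), "k1" (the pictures are not rectified: a ray, as slopes to the right and down, at radius r is drawn at 1 + k1 r^2 times it, then the intrinsics apply), "camera_from_world" (4x4, takes a point from world to camera coordinates). Camera axes: x right, y up, looking along -z (the intrinsics and any distortion apply to the point x, -y, -z); pixel columns grow to the right and rows downward; lengths in m; the calibration is good to about 2 mm. A picture is of the moment at which its call begins. calibration takes no time and is no camera call.
- robot.finish_job(): hands the job in; it is judged then, once.
The state is a dict: "t": time; "joint_pos": joint angles; "joint_vel": joint speeds; "joint_efforts": joint torques, N m; "tcp_pos": TCP position; "tcp_rot": TCP orientation; "contact_force": force on the tool from outside, world axes, zero at the start; "ft_torque": the same for the moment, N m; "opening": finger opening in m; "grasp_force": force on a finger pad.
Only numpy, scipy, OpenCV 4.12 (cv2) and the standard library are available. Lean on these libraries where they do the work, as an engineer would, in place of code of your own. Each camera call takes 0.05 s, during which the arm holds its last target. There are 200 camera calls.

### The job

Swing the cup sealer's latch lever into its notch between the two ribs, so that its tongue clears the pocket. Then take the guard plate by its handle, set it into the front end of the pocket so that it rests on top of the locating pin that it hides, and slide it towards the back until it drops over the pin. Press it fully down against the springs and finish like that, still gripping the handle and holding the plate down, with the lever still in its notch and the other things on the counter left where they are.

Things in the scene. Friction and masses are not known exactly. Their poses are not given: they have to be found in the camera images.
- sealer: Bed of a cup-sealing machine, a fixed grey metal block, 160 (x) x 100 (y) x 38 mm high. Origin: underside (z=0) below the centre of its open pocket; x runs along the pocket from its front end (robot side) to its back end, y to the left, z up. On its right a console 36 high reaches to y=-137 (x -58 to +58) and carries the latch lever.
- pocket (a point): Centre of the pocket's floor, 14 mm above the sealer's origin. The pocket is open at the top, 124 (x) x 80 (y); its walls' tops are at z=38 (front and back walls 18 thick, side walls 10). On the floor: a locating pin in the middle line, and two spring pads beside it.
- pin_slot (a point): Middle of the range of the upright steel locating pin, at the height of its top (z=30, 8 below the wall tops). The pin, 12 mm diameter, stands at y=0; its x differs from machine to machine, anywhere from -7.5 to +7.5 mm of this point, clamped fast during the job and not reported: seen from above until the plate covers it, then only felt.
- lever (a joint): Steel latch lever on an upright pivot. 0: arm points to the machine's -y, its 38 mm tongue on the other side of the pivot lies over the pocket's edge at z=42..49 and blocks it. Grows clockwise from above (knob towards the robot). 1.30 rad: in the notch, tongue clear. Starts between 0 and 0.2, could swing to 1.6; stays where left by friction (about 2 N at the knob); no click.
- lever_knob (a point): Middle of the upright black knob at the end of the lever: cylinder 20 mm diameter from z=48 to 88 (this point z=68), 80 from the pivot axis. The lever's arm below it is at z=42..49. Pinch or push it from above.
- lever_pivot (a point): Point on the lever's pivot axis (x=30, y=-62 mm in the sealer's frame) at the height of lever_knob, z=68.
- notch (a point): Where the middle of the knob stands when the lever is in its notch (80 mm from the pivot). The notch is the gap between two raised steel ribs on the console, with a black dot in its middle line.
- guard_plate: Loose guard plate, aluminium, 90 (x) x 70 (y) x 20 mm, 0.2 to 0.33 kg, flat on the counter to the robot's right. Origin: centre of its underside, z up. In the middle of its underside a blind slot 15 (x) x 24 (y), 16 deep, for the pin. A half turn fits too. Height of its origin in the sealer's frame: 30 riding on the pin, 21 dropped onto the spring pads, 16 fully down.
- plate_handle (a point): Middle of the plate's black handle bar, 48 mm above the plate's underside. The bar is 12 thick (along the plate's x) x 64 long (y) x 18 high, on two posts with 52 clear between them and 19 below it. Grip it from above across its 12 mm.
- spring_pads (a joint): Two long black pads on the pocket's floor that move together; m, 0 = up (tops at z=21 mm in the sealer's frame), grows as they are pressed; 0.005 = plate hard down on solid lands. About 5 N to start, 12 N to go fully down (the plate's weight alone is not enough); they spring back when let go.
- tape_dispenser: Bystander, leave where it is: black tape dispenser with a roll of tape, 50x120x97 mm.
- pen: Bystander, leave where it is: pen, 145 mm long.
- box_cutter: Bystander, leave where it is: small box cutter, 26x75x18 mm.
- portion_cup: Bystander, leave where it is: small white sauce cup, 57 mm diameter, 26 mm high.
- sip_lid: Bystander, leave where it is: black cup lid, 94 mm diameter, 19 mm high.
- stapler: Bystander, leave where it is: stapler, 34x120x45 mm.
Mind the look-alikes: they are no part of the job. Leave any blue or green look-alike of the guard_plate alone.

How it is judged:
On the way, in this order (a step that is already met when the one before it is completed fails the run):
1. the lever stands in its notch (1.30 rad, within 0.12) while the plate is still outside the pocket (value of joint lever between 1.18 and 1.42 rad and horizontal distance between guard_plate and sealer above 0.08 m), for 0.2 s.
2. the plate is in the pocket, its centre more than 6 mm forward of the pocket's centre, resting on top of the pin, not dropped (value of joint lever between 1.18 and 1.42 rad and y of guard_plate in the frame of sealer between -0.008 and 0.008 m and x of guard_plate in the frame of sealer between -0.022 and 0.022 m and x of guard_plate in the frame of sealer below -0.006 m and z of guard_plate in the frame of sealer between 0.0255 and 0.0345 m and contact force between guard_plate and sealer above 0.3 N), for 0.1 s.
3. the plate has dropped over the pin, down to the spring pads, level (y of guard_plate in the frame of sealer between -0.008 and 0.008 m and x of guard_plate in the frame of sealer between -0.022 and 0.022 m and z of guard_plate in the frame of sealer below 0.0235 m and angle between guard_plate's own z axis and vertical below 0.06 rad), for 0.1 s.
At the end, for the whole second after the job is handed in: The plate sits over the pin in the pocket, level within 0.05 rad, its underside less than 18.5 mm above the counter and the spring pads pressed down by more than 3.5 mm of their 5; the fingers still hold it (contact force over 3 N), it is still, and the lever is in the notch (1.30 +- 0.12 rad) (value of joint lever between 1.18 and 1.42 rad and y of guard_plate in the frame of sealer between -0.008 and 0.008 m and x of guard_plate in the frame of sealer between -0.022 and 0.022 m and z of guard_plate in the frame of sealer below 0.0185 m and value of joint spring_pads above 0.0035 m and angle between guard_plate's own z axis and vertical below 0.05 rad and contact force between the fingers and guard_plate above 3 N and linear speed of guard_plate below 0.02 m/s); the arm keeps its last pose, push and grip.
It fails at once if a bystander is moved by more than 30 mm (distance of any of tape_dispenser, pen, box_cutter, portion_cup, sip_lid, stapler from where it was at the start of the episode above 0.03 m).
It also fails if it takes over 61 s, if anything falls off the work surface, if the arm or the gripper's body presses on something with over 40 N, if the wrist force passes 120 N, or if a joint passes its speed limit or range.

## Working session

There is one attempt and no reset: what is moved stays moved. The work goes in short steps, Python scripts to look and compute and a tool call to move; the robot and the scene stay as the last step left them, time stands still between calls to the robot, and variables do not carry over. Pictures are saved under pics/ and viewed, at most 10 in all, crops included, and the job is handed in when it is done.

Besides the shell and the picture viewer there is one more tool, called after "Call:" by a JSON object that holds its "method" and its "body". jog_arm: Moves the arm, as the interface text tells. Its arguments: {"type":"object","properties":{"moves":{"type":"array","items":{"type":"object","properties":{"delta_pos":{"type":"array","items":{"type":"number"}},"turn":{"type":"number"}}}},"gripper":{"type":"number"},"newtons":{"type":"number"}},"required":["moves"]}

```bash
mkdir -p pics; cat > h.py <<'E'
import numpy as np, cv2
from workcell import get_state, snapshot, calibration, robot
def ray(name,u,v):
    c=calibration(name);K=np.array([[c["fx"],0,c["cx"]],[0,c["fy"],c["cy"]],[0,0,1.]])
    xd=np.array([(u-c["cx"])/c["fx"],(v-c["cy"])/c["fy"]]);x=xd.copy()
    for _ in range(30): x=xd/(1+c["k1"]*(x@x))
    T=np.array(c["camera_from_world"]);R=T[:3,:3];o=-R.T@T[:3,3]
    return o,R.T@np.array([x[0],-x[1],-1.])
def onplane(name,u,v,z):
    o,d=ray(name,u,v);return o+d*(z-o[2])/d[2]
def proj(name,p):
    c=calibration(name);T=np.array(c["camera_from_world"]);q=T[:3,:3]@np.array(p)+T[:3,3]
    x=np.array([q[0],-q[1]])/-q[2];x=x*(1+c["k1"]*(x@x));return x[0]*c["fx"]+c["cx"],x[1]*c["fy"]+c["cy"]
def save(name,f,crop=None,s=1):
    im=snapshot(name)[:,:,::-1]
    cv2.imwrite(f"pics/{f}_raw.png",im)
    if crop: a,b,c,d=crop;im=im[b:d,a:c]
    cv2.imwrite(f"pics/{f}.png",cv2.resize(im,None,fx=s,fy=s,interpolation=cv2.INTER_CUBIC))
E
python3 - <<'E'
from h import *
for n in("top","side"):
    save(n,n+"1",None,1.4); c=calibration(n); o,d=ray(n,280,210); print(n,o.round(3),d.round(3),c["fx"],c["k1"])
E
```

```text
top [ 0.33  -0.131  1.18 ] [ 0.095 -0.002 -0.995] 387.14020742944575 0.030994802801040458
side [-0.125  0.828  0.99 ] [ 0.399 -0.654 -0.643] 499.75833492774944 -0.08022515713508432
```

View pics/top1.png

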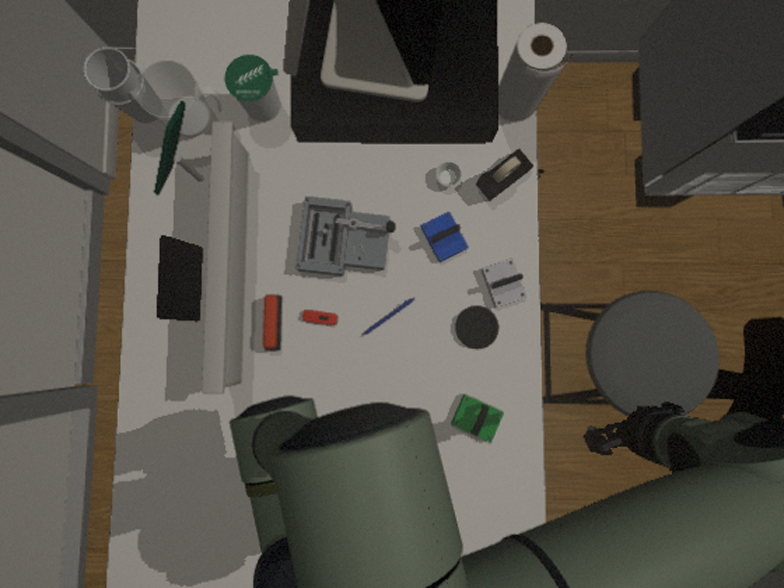

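View pics/side1.png

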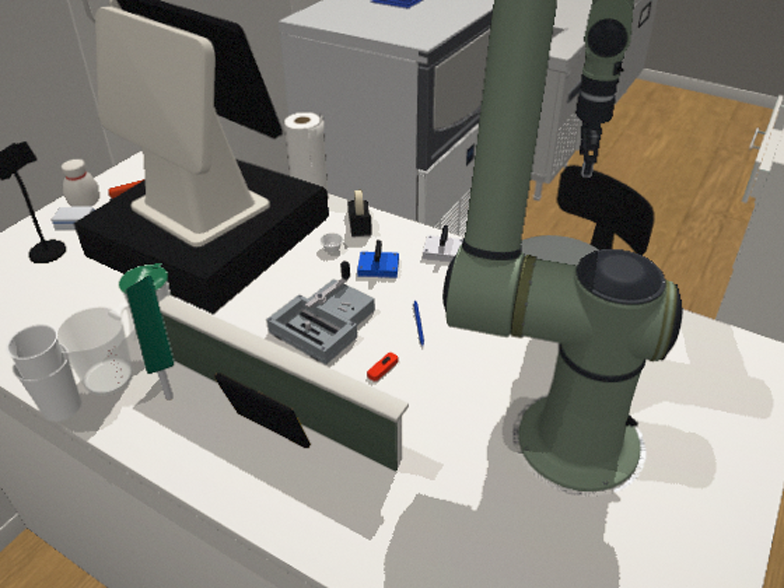

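Top view in raw pixels: the sealer is at about (245,168) and the lever knob at (279,162). Plate candidates are silver (359,202), blue look-alike (317,169) and green look-alike (341,298). The description says aluminium, so I choose silver. I'll check it in one close crop alongside the sealer.

```bash
python3 - <<'E'
from h import *
im=cv2.imread("pics/top1_raw.png")
c=cv2.resize(im[130:230,205:385],None,fx=4.4,fy=4.4,interpolation=cv2.INTER_CUBIC)
c=cv2.convertScaleAbs(c,alpha=1.5)
cv2.imwrite("pics/crop1.png",c)
g=cv2.cvtColor(im,cv2.COLOR_BGR2GRAY)
sub=g[180:225,338:380]
print(sub[::2,::2])
E
```

```text
[[143 144 144 146 144 145 147 146 145 146 144 145 145 142 146 146 146 145
  144 145 146]
 [144 144 148 146 145 145 146 144 146 146 146 144 145 143 144 146 144 148
  145 144 144]
 [144 143 148 146 146 144 145 143 144 147 144 145 145 126 138 144 146 144
  145 146 145]
 [145 143 145 145 145 149 144 143 146 144 141 141 128 105 132 145 145 145
  147 144 145]
 [144 144 147 145 143 146 144 141 130 124 131 130 128  95 131 146 147 148
  145 146 144]
 [146 143 144 146 140 125 125 131 127 130 129 129 134 131 129 139 145 144
  146 145 144]
 [144 144 110  92 124  95 128 131 128 128 128 129 133 129 129 131 145 143
  145 145 143]
 [105 104 105  69 129 111 129 130 132 127 129 129 130 128 129 129 146 141
  145 144 147]
 [131 100 104  96  90 129 131 128 128 127 126 128 129 129 130  88  53  61
  145 144 144]
 [143 102 101 107  70 130 130 129 130 129 123 100  83  52  43  43  40  47
  148 144 144]
 [146 105 104 102  74 128 129 128 104  77  53  45  40  39  42  48 108 130
  146 147 145]
 [145 136 103 104  98  75 102  61  43  41  46  42  43  72 112 117 118 136
  143 146 145]
 [147 144 105  99 104  63  72  4
[... 247 characters left out ...]
5 133 103 102  68 121 114 129 127 130 130 132 131 130 134  76
   97 145 145]
 [146 146 146 140 101 105  93 105 132 130 129 130 130 130 130 132 130 126
  129 143 147]
 [144 144 147 138 103 102 100  82 132 130 129 132 130 129 131 140 115 126
  129 144 144]
 [144 146 144 143 101 102 103  68 128  65 129 129 134 108 129 129 131 142
  143 146 145]
 [ 87  81  86 123 134 103 104  93  94 130 109 128 128 129 143 144 143 144
  145 147 146]
 [ 42  41  41  42  47  72 109 137 126 131 130 142 142 144 147 145 144 148
  144 145 146]
 [ 43  44  43  42  37  43  70 143 142 143 145 146 146 144 146 144 144 145
  147 143 144]
 [ 44  42  45  42  38  39  36  68 144 143 142 144 146 145 144 147 145 144
  145 147 147]]
```

View pics/crop1.png

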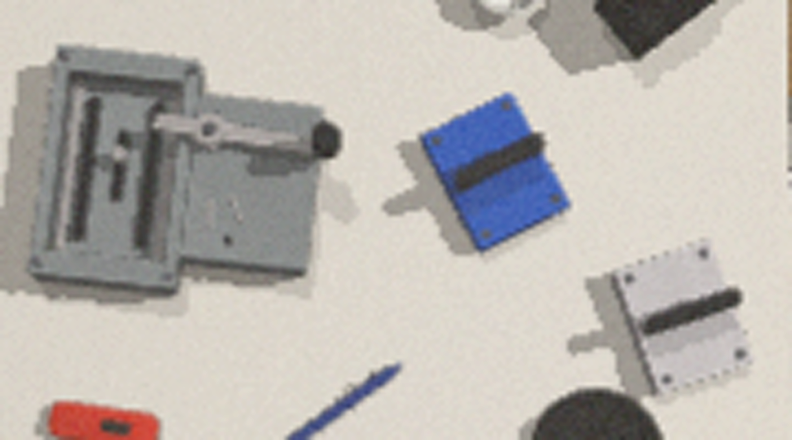

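The crop shows the silver plate at crop px (680,315) with its handle running from (643,326) to (742,297). The sealer corners are at (57,46), (201,62), (31,280) and (178,294). The pin top is at about (120,152), the knob at (326,138) and the notch dot at (228,240). Next I'll fit the poses.

```bash
cat >> h.py <<'E'
def cp(px,py,z): return onplane("top",205+(px+.5)/4.4-.5,130+(py+.5)/4.4-.5,z)
def fit(model,pts):
    A=np.array(model,float);B=np.array(pts)[:,:2];a=A.mean(0);b=B.mean(0);X=A-a;Y=B-b
    th=np.arctan2((X[:,0]*Y[:,1]-X[:,1]*Y[:,0]).sum(),(X*Y).sum());R=np.array([[np.cos(th),-np.sin(th)],[np.sin(th),np.cos(th)]])
    return th,b-R@a,R,((R@X.T).T-Y)
E
python3 - <<'E'
from h import *
P=lambda l,z:[cp(*q,z) for q in l]
th,t,R,res=fit([(.08,.05),(.08,-.05),(-.08,.05),(-.08,-.05)],P([(57,46),(203,62),(31,280),(178,294)],.038))
print("sealer",th,t,(res*1000).round(1).tolist())
loc=lambda p:(R.T@(p[:2]-t)*1000).round(1)
for n,q,z in [("pin",(120,152),.03),("knob",(326,138),.088),("pivot",(209,130),.049),("dot",(228,240),.036),("pocketTL",(72,76),.038)]: print(n,loc(cp(*q,z)))
W=lambda x,y:t+R@np.array([x,y])
a=1.30
print("pivot",W(.03,-.062),"notch",W(.03-.08*np.sin(a),-.062-.08*np.cos(a)))
th2,t2,R2,res2=fit([(.045,.035),(.045,-.035),(-.045,-.035),(-.045,.035)],P([(613,275),(708,238),(750,360),(660,395)],.02))
print("plate",th2,t2,(res2*1000).round(1).tolist())
e=P([(643,326),(742,297)],.057);print("handle",e,(e[0]+e[1])/2,np.linalg.norm(e[0]-e[1]),np.arctan2(*(e[0]-e[1])[:2][::1]))
# side view check overlay
im=cv2.imread("pics/side1_raw.png")
pts=[(*W(x,y),.038) for x in(.08,-.08) for y in(.05,-.05)]+[(*(t2+R2@np.array([x,y])),.02) for x in(.045,-.045) for y in(.035,-.035)]+[(*(t2+R2@np.array([0,y])),.057) for y in(.032,-.032)]+[(*W(.03,-.062),.049)]
s=4;im=im[140:270,180:360];im=cv2.convertScaleAbs(cv2.resize(im,None,fx=s,fy=s,interpolation=cv2.INTER_CUBIC),alpha=1.4)
for p in pts:
    u,v=proj("side",p);cv2.circle(im,(int((u-180+.5)*s),int((v-140+.5)*s)),3,(0,0,255),1)
cv2.imwrite("pics/chk.png",im)
s=get_state();print(s["tcp_pos"],s["tcp_rot"],s["joint_pos"],s["t"])
E
```

```text
sealer -0.09347440155522198 [0.56384066 0.01273888] [[-1.3, -0.2], [-0.1, 0.1], [0.8, 0.2], [0.6, -0.1]]
pin [14.   0.7]
knob [  24.7 -140.1]
pivot [ 31.1 -60.1]
dot [-40.3 -79.6]
pocketTL [61.5 37.8]
pivot [ 0.58792272 -0.0517906 ] notch [ 0.50917715 -0.06590213]
plate 0.3509248680607195 [ 0.46711316 -0.37373527] [[1.6, 1.0], [-0.3, 0.8], [-0.7, -2.9], [-0.5, 1.1]]
handle [array([ 0.4564734 , -0.33962752,  0.057     ]), array([ 0.47611563, -0.40546432,  0.057     ])] [ 0.46629452 -0.37254592  0.057     ] 0.06870445286476642 -0.2899398600512301
[ 0.20581843 -0.5094969   0.24458459] [ 9.81643711e-01  1.90722369e-01 -4.58878672e-05 -7.74756247e-04] [-1.32122024e+00  3.26858501e-01 -1.93488277e-01  1.05200178e+00
 -2.29979471e-06  1.43657636e+00] 0.1
```

View pics/chk.png

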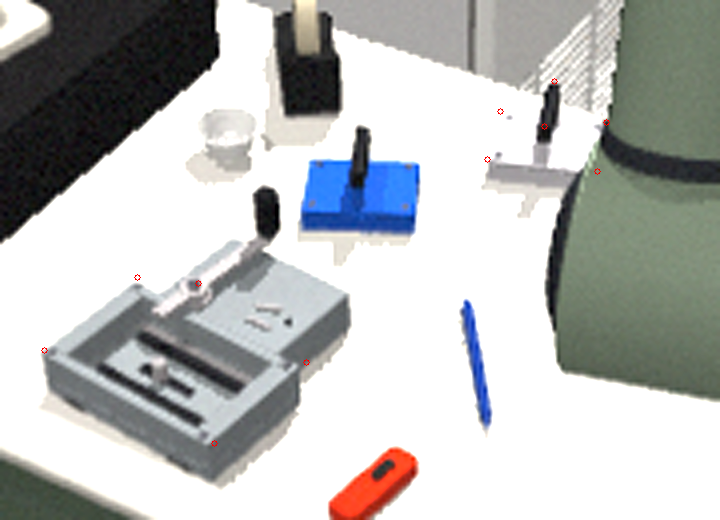

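The picks agree between views to about 2–3 mm. The knob radius comes out at 78 mm against 80, and the dot direction at 1.325 rad against 1.30. The silver plate measures about 90x70, with its handle 68 mm long. Next I'll plan the reach to the knob.

```bash
cat >> h.py <<'E'
S_TH,S_T=-0.0935,np.array([.5638,.0127])
def W(x,y):
    c,s=np.cos(S_TH),np.sin(S_TH);return S_T+np.array([c*x-s*y,s*x+c*y])
def yaw():  # angle of tool y, deg, and pos
    from scipy.spatial.transform import Rotation as Ro
    s=get_state();M=Ro.from_quat(s["tcp_rot"]).as_matrix();return np.degrees(np.arctan2(M[1,1],M[0,1])),np.array(s["tcp_pos"]),M[2,2]
def rows(p0,y0,p1,y1,n):
    """straight line with even turn; prints tool-frame rows"""
    p0=np.array(p0,float);p1=np.array(p1,float);p=p0.copy();y=y0
    for i in range(n):
        tgt=p0+(p1-p0)*(i+1)/n;d=tgt-p;a=np.radians(y)
        Y=np.array([np.cos(a),np.sin(a)]);X=np.array([-np.sin(a),np.cos(a)])  # x = y x z(down)
        print([round(float(v),4) for v in(d[:2]@X,d[:2]@Y,-d[2])],round((y0-y1)/n,2)) ;p=tgt;y=y+(y1-y0)/n
E
python3 - <<'E'
from h import *
y,p,zz=yaw();print(y,p,zz)
from scipy.spatial.transform import Rotation as Ro
print(Ro.from_quat(get_state()["tcp_rot"]).as_matrix().round(3))
a=.068;k=W(.03-.08*np.sin(a),-.062-.08*np.cos(a));ym=np.degrees(S_TH-a);print("knob",k,W(.0247,-.1401),ym)
rows(p,y,[*k,.16],ym,14)
# triangulate knob top & pin in side view (crop coords/4+offset)
for n,(a,b),(c,d) in [("pin",(120,152),(158,362)),("knobtop",(326,138),(266,193)),("handle",(692.5,311.5),(549,108))]:
    o1,d1=ray("top",205+(a+.5)/4.4-.5,130+(b+.5)/4.4-.5);o2,d2=ray("side",180+(c+.5)/4-.5,140+(d+.5)/4-.5)
    st=np.linalg.lstsq(np.c_[d1,-d2],o2-o1,rcond=None)[0];A=o1+d1*st[0];B=o2+d2*st[1];print(n,((A+B)/2).round(4),np.linalg.norm(A-B).round(4))
E
```

```text
-68.01009664480817 [ 0.20581843 -0.5094969   0.24458459] -0.9999987952941237
[[ 0.927  0.374 -0.   ]
 [ 0.374 -0.927  0.002]
 [ 0.    -0.002 -1.   ]]
knob [ 0.5750165  -0.13078908] [ 0.57531184 -0.12909414] -9.253268391362795
[0.0346, -0.0152, 0.006] -4.2
[0.0356, -0.0126, 0.006] -4.2
[0.0364, -0.01, 0.006] -4.2
[0.0371, -0.0073, 0.006] -4.2
[0.0375, -0.0046, 0.006] -4.2
[0.0377, -0.0018, 0.006] -4.2
[0.0378, 0.001, 0.006] -4.2
[0.0376, 0.0037, 0.006] -4.2
[0.0372, 0.0065, 0.006] -4.2
[0.0367, 0.0092, 0.006] -4.2
[0.0359, 0.0118, 0.006] -4.2
[0.0349, 0.0144, 0.006] -4.2
[0.0338, 0.0169, 0.006] -4.2
[0.0324, 0.0194, 0.006] -4.2
pin [0.579  0.0128 0.0255] 0.0003
knobtop [ 0.5764 -0.1288  0.0853] 0.0011
handle [ 0.4667 -0.3735  0.0527] 0.0002
```

Call:
{"method": "jog_arm", "body": {"moves": [{"delta_pos": [0.035,-0.015,0.006],"turn": -4.2},{"delta_pos": [0.036,-0.013,0.006],"turn": -4.2},{"delta_pos": [0.036,-0.01,0.006],"turn": -4.2},{"delta_pos": [0.037,-0.007,0.006],"turn": -4.2},{"delta_pos": [0.037,-0.005,0.006],"turn": -4.2},{"delta_pos": [0.038,-0.002,0.006],"turn": -4.2},{"delta_pos": [0.038,0.001,0.006],"turn": -4.2},{"delta_pos": [0.038,0.004,0.006],"turn": -4.2}], "gripper": 1}}

```text
t: 0.9
tcp_pos: [0.4181, -0.2916, 0.1968]
tcp_rot: [0.884, 0.468, -0.0, -0.0]
contact_force: [0.7, -0.6, -0.0]
opening: 0.0857
grasp_force: 0.0
```

Call:
{"method": "jog_arm", "body": {"moves": [{"delta_pos": [0.037,0.006,0.006],"turn": -4.2},{"delta_pos": [0.037,0.009,0.006],"turn": -4.2},{"delta_pos": [0.036,0.012,0.006],"turn": -4.2},{"delta_pos": [0.035,0.014,0.006],"turn": -4.2},{"delta_pos": [0.034,0.017,0.006],"turn": -4.2},{"delta_pos": [0.032,0.019,0.006],"turn": -4.2},{"delta_pos": [0,0,0]},{"delta_pos": [0,0,0]}]}}

```text
invalid input
```

```bash
python3 - <<'E'
from h import *
y,p,zz=yaw();print(y,p,get_state()["joint_pos"].round(2),get_state()["contact_force"])
rows(p,y,[.5755,-.1295,.069],-9.3,3)
E
```

```text
-34.24579280919909 [ 0.41805755 -0.29155393  0.19678796] [-0.75  0.29 -0.37  0.91 -0.    1.41] [ 0.69251206 -0.64149287 -0.01848497]
[0.0742, 0.013, 0.0426] -8.32
[0.0715, 0.0236, 0.0426] -8.32
[0.0674, 0.0337, 0.0426] -8.32
```

Call:
{"method": "jog_arm", "body": {"moves": [{"delta_pos": [0.037,0.006,0.006],"turn": -4.2},{"delta_pos": [0.037,0.009,0.006],"turn": -4.2},{"delta_pos": [0.036,0.012,0.006],"turn": -4.2},{"delta_pos": [0.035,0.014,0.006],"turn": -4.2},{"delta_pos": [0.034,0.017,0.006],"turn": -4.2},{"delta_pos": [0.032,0.019,0.006],"turn": -4.2},{"delta_pos": [0,0,0],"turn": 0}]}}

```text
t: 1.6
tcp_pos: [0.5764, -0.1266, 0.1599]
tcp_rot: [0.76, 0.65, 0.0, -0.001]
contact_force: [-0.0, -0.9, -0.0]
opening: 0.0851
grasp_force: 0.0
```

```bash
python3 - <<'E'
from h import *
y,p,zz=yaw();print(y,p,get_state()["joint_pos"].round(2),get_state()["contact_force"])
rows(p,y,[.5755,-.1295,.069],-9.3,3)
E
```

```text
-8.865507468803019 [ 0.57642885 -0.12662555  0.15993466] [-0.34  0.47 -0.21  0.9   0.    1.38] [-0.01830645 -0.85475448 -0.0359578 ]
[-0.001, -0.0002, 0.0303] 0.14
[-0.001, -0.0002, 0.0303] 0.14
[-0.001, -0.0002, 0.0303] 0.14
```

Call:
{"method": "jog_arm", "body": {"moves": [{"delta_pos": [-0.001,0,0.03],"turn": 0},{"delta_pos": [-0.001,0,0.03],"turn": 0.4},{"delta_pos": [-0.001,-0.001,0.03],"turn": 0},{"delta_pos": [0,0,0],"turn": 0}]}}

```text
t: 2.0
tcp_pos: [0.569, -0.1322, 0.0673]
tcp_rot: [0.764, 0.645, -0.002, -0.004]
contact_force: [-1.5, 0.3, -0.7]
opening: 0.0854
grasp_force: 0.0
```

Call:
{"method": "jog_arm", "body": {"moves": [{"delta_pos": [0,0,0],"turn": 0},{"delta_pos": [0,0,0],"turn": 0},{"delta_pos": [0,0,0],"turn": 0},{"delta_pos": [0,0,0],"turn": 0},{"delta_pos": [0,0,0],"turn": 0},{"delta_pos": [0,0,0],"turn": 0}], "gripper": 0.1, "newtons": 25}}

```text
t: 2.6
tcp_pos: [0.5742, -0.1333, 0.0726]
tcp_rot: [0.764, 0.645, 0.001, 0.001]
contact_force: [0.7, 0.1, 6.0]
opening: 0.0198
grasp_force: 25.4
```

```bash
python3 - <<'E'
from h import *
y,p,zz=yaw();print(y,p)
c=W(.03,-.062);d=p[:2]-c;print("pivot",c,"r",np.hypot(*d),"lever",S_TH-np.pi/2-np.arctan2(d[1],d[0]))
# constant arc rows: each turn dth about pivot
n=9;dth=np.radians(70.5)/n
yy=np.radians(y);X=np.array([-np.sin(yy),np.cos(yy)]);Y=np.array([np.cos(yy),np.sin(yy)])
R=lambda a:np.array([[np.cos(a),-np.sin(a)],[np.sin(a),np.cos(a)]])
e=c+R(-dth)@d-p[:2];print(e@X,e@Y,np.degrees(dth))
E
```

```text
-9.613063957537369 [ 0.574159   -0.13326716  0.07255862]
pivot [ 0.5878804 -0.0518301] r 0.08258493519411018 lever 0.0734231055480783
0.0007609825401559642 -0.011256317212904212 7.833333333333334
```

Call:
{"method": "jog_arm", "body": {"moves": [{"delta_pos": [0,0,-0.004],"turn": 0},{"delta_pos": [0.0007,-0.011,0],"turn": 7.8},{"delta_pos": [0.0007,-0.011,0],"turn": 7.8},{"delta_pos": [0.0007,-0.011,0],"turn": 7.8},{"delta_pos": [0.0007,-0.011,0],"turn": 7.8},{"delta_pos": [0.0007,-0.011,0],"turn": 7.8},{"delta_pos": [0,0,0],"turn": 0}]}}

```text
t: 3.3
tcp_pos: [0.5236, -0.1031, 0.0732]
tcp_rot: [0.935, 0.353, -0.0, -0.004]
contact_force: [5.1, 5.9, -16.0]
opening: 0.019
grasp_force: 26.8
```

```bash
python3 - <<'E'
from h import *
y,p,zz=yaw();s=get_state();print(y,p,s["joint_pos"].round(2),s["contact_force"].round(1),s["ft_torque"].round(2))
c=W(.03,-.062);d=p[:2]-c;print("r",np.hypot(*d),"lever",S_TH-np.pi/2-np.arctan2(d[1],d[0]))
E
```

```text
-48.60208365305953 [ 0.52363645 -0.10307379  0.07321264] [-0.34  0.48 -0.45  0.64  0.01  2.08] [  5.1   5.9 -16. ] [ 0.97 -0.89  0.05]
r 0.08217786714674963 lever 0.8039947149382292
```

Call:
{"method": "jog_arm", "body": {"moves": [{"delta_pos": [0.0006,-0.01,0.001],"turn": 7.1},{"delta_pos": [0.0006,-0.01,0.001],"turn": 7.1},{"delta_pos": [0.0006,-0.01,0.001],"turn": 7.1},{"delta_pos": [0.0006,-0.01,0],"turn": 7.1},{"delta_pos": [0,0,0],"turn": 0},{"delta_pos": [0,0,0],"turn": 0}]}}

```text
t: 3.9
tcp_pos: [0.5065, -0.0699, 0.0728]
tcp_rot: [0.993, 0.114, -0.001, -0.001]
contact_force: [-3.4, 3.4, 5.8]
opening: 0.019
grasp_force: 28.9
```

```bash
python3 - <<'E'
from h import *
y,p,zz=yaw();s=get_state();print(y,p,s["joint_pos"].round(2),s["contact_force"].round(1),s["ft_torque"].round(2))
c=W(.03,-.062);d=p[:2]-c;print("r",np.hypot(*d),"lever",S_TH-np.pi/2-np.arctan2(d[1],d[0]))
E
```

```text
-76.909049197323 [ 0.50649516 -0.06991094  0.07275778] [-0.28  0.45 -0.52  0.61  0.    2.63] [-3.4  3.4  5.8] [0.69 0.55 0.2 ]
r 0.08336950986873808 lever 1.2586833249592704
```

Call:
{"method": "jog_arm", "body": {"moves": [{"delta_pos": [0,-0.0015,0],"turn": 1},{"delta_pos": [0,0,0],"turn": 0},{"delta_pos": [0,0,0],"turn": 0}]}}

```text
t: 4.2
tcp_pos: [0.5062, -0.0688, 0.0727]
tcp_rot: [0.994, 0.105, -0.001, -0.001]
contact_force: [-2.8, 2.0, 4.6]
opening: 0.019
grasp_force: 28.8
```

Call:
{"method": "jog_arm", "body": {"moves": [{"delta_pos": [0,0,0],"turn": 0},{"delta_pos": [0,0,0],"turn": 0},{"delta_pos": [0,0,0],"turn": 0},{"delta_pos": [0,0,-0.03],"turn": 0},{"delta_pos": [0,0,-0.045],"turn": 0},{"delta_pos": [0,0,-0.045],"turn": 0}], "gripper": 1}}

```text
t: 4.8
tcp_pos: [0.5064, -0.0699, 0.1931]
tcp_rot: [0.995, 0.104, -0.001, -0.0]
contact_force: [1.2, -0.5, 0.6]
opening: 0.0857
grasp_force: 0.0
```

```bash
python3 - <<'E'
from h import *
y,p,zz=yaw();print(y,p)
y0,p0=y,np.array(p)
rows(p0,y0,[.4665,-.373,.15],18.0-360*0,12)
E
```

```text
-78.02066399202224 [ 0.5064379  -0.0698795   0.19309068]
[-0.0085, 0.024, 0.0036] -8.0
[-0.0118, 0.0226, 0.0036] -8.0
[-0.0148, 0.0207, 0.0036] -8.0
[-0.0175, 0.0185, 0.0036] -8.0
[-0.0199, 0.0159, 0.0036] -8.0
[-0.022, 0.0129, 0.0036] -8.0
[-0.0235, 0.0098, 0.0036] -8.0
[-0.0247, 0.0064, 0.0036] -8.0
[-0.0253, 0.0029, 0.0036] -8.0
[-0.0255, -0.0007, 0.0036] -8.0
[-0.0251, -0.0042, 0.0036] -8.0
[-0.0243, -0.0077, 0.0036] -8.0
```

Call:
{"method": "jog_arm", "body": {"moves": [{"delta_pos": [-0.0085,0.024,0.004],"turn": -8},{"delta_pos": [-0.012,0.0225,0.004],"turn": -8},{"delta_pos": [-0.015,0.0205,0.004],"turn": -8},{"delta_pos": [-0.0175,0.0185,0.004],"turn": -8},{"delta_pos": [-0.02,0.016,0.004],"turn": -8},{"delta_pos": [-0.022,0.013,0.004],"turn": -8}]}}

```text
t: 5.4
tcp_pos: [0.4865, -0.2227, 0.1681]
tcp_rot: [0.865, 0.502, 0.0, 0.0]
contact_force: [-0.2, -0.9, 0.4]
opening: 0.0856
grasp_force: 0.0
```

Call:
{"method": "jog_arm", "body": {"moves": [{"delta_pos": [-0.0235,0.01,0.004],"turn": -8},{"delta_pos": [-0.0245,0.0065,0.004],"turn": -8},{"delta_pos": [-0.0255,0.003,0.004],"turn": -8},{"delta_pos": [-0.0255,-0.0005,0.004],"turn": -8},{"delta_pos": [-0.025,-0.004,0.002],"turn": -8},{"delta_pos": [-0.0245,-0.0075,0.002],"turn": -8},{"delta_pos": [0,0,0],"turn": 0}]}}

```text
t: 6.1
tcp_pos: [0.4673, -0.3766, 0.1478]
tcp_rot: [0.589, 0.808, -0.001, 0.0]
contact_force: [1.3, 0.9, -0.1]
opening: 0.0854
grasp_force: 0.0
```

```bash
python3 - <<'E'
from h import *
y,p,zz=yaw();print(y,p,get_state()["joint_pos"].round(2))
rows(p,y,[.4665,-.373,.055],18.0,3)
save("top","top2",(205,130,385,230),4.4)
E
```

```text
17.865354994785385 [ 0.46731481 -0.37662361  0.1478227 ] [-0.8   0.49 -0.2   0.88 -0.    0.46]
[0.0012, 0.0001, 0.0309] -0.04
[0.0012, 0.0001, 0.0309] -0.04
[0.0012, 0.0001, 0.0309] -0.04
```

View pics/top2.png

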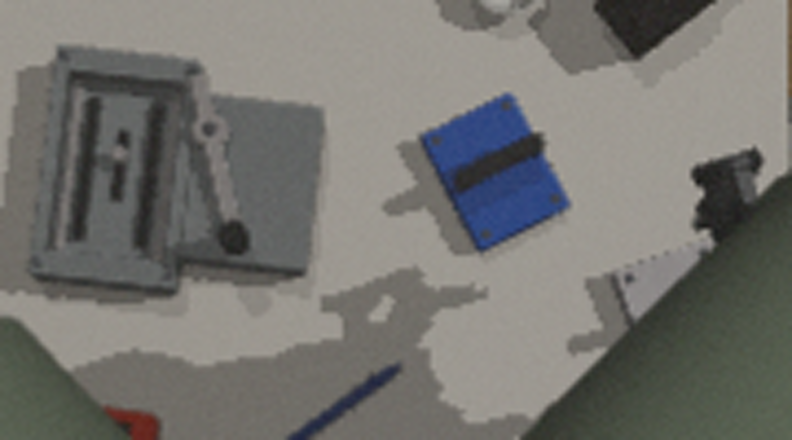

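The lever is now in the notch and the knob top is at crop px (234,238). Next I'll grasp the handle.

Call:
{"method": "jog_arm", "body": {"moves": [{"delta_pos": [0.0012,0,0.035],"turn": 0},{"delta_pos": [0.0012,0,0.035],"turn": 0},{"delta_pos": [0.0012,0,0.033],"turn": 0},{"delta_pos": [0,0,0],"turn": 0}]}}

```text
t: 6.55
tcp_pos: [0.4639, -0.366, 0.0411]
tcp_rot: [0.588, 0.809, 0.001, -0.005]
contact_force: [-0.8, 0.9, 0.2]
opening: 0.0856
grasp_force: 0.0
```

Call:
{"method": "jog_arm", "body": {"moves": [{"delta_pos": [0,0,0],"turn": 0},{"delta_pos": [0,0,0],"turn": 0},{"delta_pos": [0,0,0],"turn": 0},{"delta_pos": [0,0,0],"turn": 0},{"delta_pos": [0,0,0],"turn": 0},{"delta_pos": [0,0,0],"turn": 0},{"delta_pos": [0,0,0],"turn": 0}], "gripper": 0, "newtons": 60}}

```text
t: 7.25
tcp_pos: [0.4673, -0.3706, 0.0464]
tcp_rot: [0.588, 0.809, -0.0, 0.001]
contact_force: [-0.9, 0.8, 6.4]
opening: 0.0111
grasp_force: 60.7
```

```bash
python3 - <<'E'
from h import *
k=cp(234,238,.088)[:2];c=cp(209,130,.049)[:2];c2=W(.03,-.062)
for cc in(c,c2):
    d=k-cc;print("lever",np.hypot(*d),S_TH-np.pi/2-np.arctan2(d[1],d[0]))
print(yaw(),get_state()["joint_pos"])
E
```

```text
lever 0.08238671699863842 1.2353846161444555
lever 0.08071063153029952 1.2539678692305942
(np.float64(17.98393742827016), array([ 0.4672887 , -0.37061377,  0.04642049]), np.float64(-0.9999982618859411)) [-7.94254344e-01  6.04086958e-01 -3.06951313e-01  6.57893640e-01
  1.35451598e-05  4.62663776e-01]
```

```bash
python3 - <<'E'
from h import *
for n,z in(("side",.068),("top",.088)):
    im=snapshot(n);g=im.max(axis=2)
    if 1: cv2.imwrite(f"pics/l_{n}.png",im[:,:,::-1])
    f=lambda a:np.array(proj(n,(*W(.03-.08*np.sin(a),-.062-.08*np.cos(a)),z)))
    for a in(1.18,1.25,1.3,1.35): print(n,a,f(a).round(2))
    u,v=f(1.25).astype(int);sub=g[v-14:v+15,u-12:u+13]
    m=(sub<50).astype(np.uint8);k,l,st,ce=cv2.connectedComponentsWithStats(m)
    for i in range(1,k):
        if st[i,4]>8: print("blob",st[i].tolist(),(ce[i]+[u-12,v-14]).round(2))
E
```

```text
side 1.18 [255.03 209.39]
side 1.25 [254.42 210.6 ]
side 1.3 [253.9  211.45]
side 1.35 [253.32 212.29]
blob [9, 9, 6, 13, 70] [253.5  210.69]
top 1.18 [259.75 182.95]
top 1.25 [257.85 183.44]
top 1.3 [256.47 183.71]
top 1.35 [255.08 183.92]
blob [10, 12, 6, 7, 35] [257.51 183.91]
```

Call:
{"method": "jog_arm", "body": {"moves": [{"delta_pos": [0,0,-0.02],"turn": 0},{"delta_pos": [0,0,-0.035],"turn": 0},{"delta_pos": [0,0,-0.035],"turn": 0},{"delta_pos": [0,0,-0.034],"turn": 0},{"delta_pos": [0,0,0],"turn": 0},{"delta_pos": [0,0,0],"turn": 0}]}}

```text
t: 7.95
tcp_pos: [0.4668, -0.3702, 0.1695]
tcp_rot: [0.588, 0.809, -0.0, 0.0]
contact_force: [0.0, -0.4, -3.5]
opening: 0.0108
grasp_force: 59.6
```

```bash
python3 - <<'E'
from h import *
y,p,zz=yaw();s=get_state();print(y,p,zz,s["contact_force"],s["grasp_force"])
t=W(-.012,.0023);print(t)
rows(p,y,[*t,.165],-5.4,14)
E
```

```text
17.982415534687604 [ 0.46680379 -0.37015137  0.16951347] -0.9999995057099312 [ 0.03073597 -0.43560483 -3.46894067] 59.611884355545044
[0.55206715 0.01611032]
[0.0244, 0.0143, 0.0003] 1.67
[0.0248, 0.0136, 0.0003] 1.67
[0.0252, 0.0129, 0.0003] 1.67
[0.0255, 0.0121, 0.0003] 1.67
[0.0259, 0.0114, 0.0003] 1.67
[0.0262, 0.0106, 0.0003] 1.67
[0.0265, 0.0099, 0.0003] 1.67
[0.0268, 0.0091, 0.0003] 1.67
[0.027, 0.0083, 0.0003] 1.67
[0.0272, 0.0075, 0.0003] 1.67
[0.0274, 0.0067, 0.0003] 1.67
[0.0276, 0.0059, 0.0003] 1.67
[0.0278, 0.0051, 0.0003] 1.67
[0.0279, 0.0043, 0.0003] 1.67
```

Call:
{"method": "jog_arm", "body": {"moves": [{"delta_pos": [0.0245,0.0145,0],"turn": 1.7},{"delta_pos": [0.025,0.0135,0],"turn": 1.7},{"delta_pos": [0.025,0.013,0],"turn": 1.7},{"delta_pos": [0.0255,0.012,0],"turn": 1.7},{"delta_pos": [0.026,0.0115,0],"turn": 1.7},{"delta_pos": [0.026,0.0105,0],"turn": 1.7},{"delta_pos": [0.0265,0.01,0],"turn": 1.7}]}}

```text
t: 8.65
tcp_pos: [0.5084, -0.1749, 0.1669]
tcp_rot: [0.669, 0.743, -0.001, -0.002]
contact_force: [-0.0, -1.0, -3.2]
opening: 0.0106
grasp_force: 59.6
```

Call:
{"method": "jog_arm", "body": {"moves": [{"delta_pos": [0.027,0.009,0],"turn": 1.6},{"delta_pos": [0.027,0.0085,0],"turn": 1.6},{"delta_pos": [0.027,0.0075,0],"turn": 1.6},{"delta_pos": [0.0275,0.0065,0],"turn": 1.7},{"delta_pos": [0.0275,0.006,0],"turn": 1.7},{"delta_pos": [0.028,0.005,0],"turn": 1.7},{"delta_pos": [0.028,0.0045,0],"turn": 1.7},{"delta_pos": [0,0,0],"turn": 0}]}}

```text
t: 9.45
tcp_pos: [0.5517, 0.0197, 0.167]
tcp_rot: [0.739, 0.674, -0.001, -0.002]
contact_force: [0.0, -0.1, -1.5]
opening: 0.011
grasp_force: 59.5
```

```bash
python3 - <<'E'
from h import *
y,p,zz=yaw();s=get_state();print(y,p,zz,s["contact_force"],s["joint_pos"].round(2))
t=W(-.012,.0023);print(t)
rows(p,y,[*t,.1],-5.4,3)
E
```

```text
-5.290368500861066 [0.55165957 0.0196678  0.16696246] -0.9999913943728478 [ 0.01884583 -0.05185968 -1.48888028] [-0.1   0.4  -0.3   0.88  0.    1.56]
[0.55206715 0.01611032]
[-0.0012, 0.0002, 0.0223] 0.04
[-0.0012, 0.0002, 0.0223] 0.04
[-0.0012, 0.0002, 0.0223] 0.04
```

Call:
{"method": "jog_arm", "body": {"moves": [{"delta_pos": [-0.001,0,0.022],"turn": 0},{"delta_pos": [-0.0015,0,0.022],"turn": 0.1},{"delta_pos": [-0.001,0,0.022],"turn": 0},{"delta_pos": [0,0,0],"turn": 0},{"delta_pos": [0,0,0],"turn": 0}]}}

```text
t: 9.95
tcp_pos: [0.5512, 0.0128, 0.1022]
tcp_rot: [0.741, 0.671, -0.001, -0.001]
contact_force: [0.2, 0.8, -3.2]
opening: 0.0111
grasp_force: 59.5
```

```bash
python3 - <<'E'
from h import *
y,p,zz=yaw();s=get_state();print(y,p,zz,s["contact_force"])
a=cv2.resize(snapshot("top")[130:210,205:295,::-1],None,fx=4.4,fy=6,interpolation=cv2.INTER_CUBIC)
b=cv2.resize(snapshot("side")[180:260,180:275,::-1],None,fx=4.2,fy=6,interpolation=cv2.INTER_CUBIC)
cv2.imwrite("pics/al.png",cv2.convertScaleAbs(np.hstack([a,b]),alpha=1.6))
E
```

```text
-5.634536348144727 [0.55122847 0.01276193 0.10220482] -0.99999466249104 [ 0.20202229  0.75039278 -3.17443059]
```

View pics/al.png

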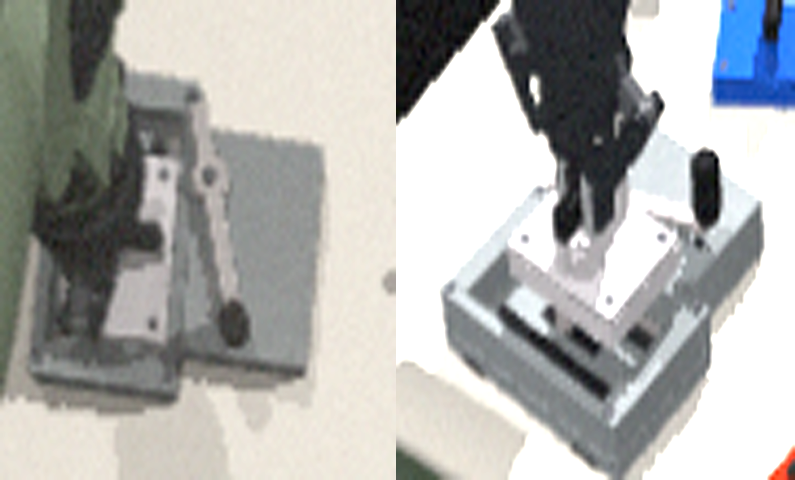

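Left panel (top view): the plate's right corners are at (175,153) and (163,343), level and above the pocket. The lever still stands clear, with the knob at (234,325).

```bash
python3 - <<'E'
from h import *
R=np.array([[np.cos(S_TH),-np.sin(S_TH)],[np.sin(S_TH),np.cos(S_TH)]])
loc=lambda q:(R.T@(q[:2]-S_T)*1000).round(1)
y,p,_=yaw();print("tcp",loc(p),p,y)
for u,v in((175,153),(163,343)):
    print("corner",loc(onplane("top",205+(u+.5)/4.4-.5,130+(v+.5)/6-.5,p[2]-.0464+.02)))
# side: plate top corners front (608,316) left (508,238) in panel (x offset 396)
for u,v in((608,316),(508,238),(684,252)):
    print("side",loc(onplane("side",180+(u-396+.5)/4.2-.5,180+(v+.5)/6-.5,p[2]-.0264)))
print("side wall corners", [loc(onplane("side",180+(u-396+.5)/4.2-.5,180+(v+.5)/6-.5,.038)) for u,v in((445,287),(612,412),(712,312),(540,190))])
E
```

```text
tcp [-10.9  -1. ] [0.55289723 0.01275502 0.10384897] -5.624439381136652
corner [ 34.5 -39.1]
corner [-58.4 -41.2]
side [-56.5  30.8]
side [32.6 29. ]
side [-68.7 -31.6]
side wall corners [array([77.7, 49.3]), array([-70.1,  47.3]), array([-81. , -43.1]), array([ 73.2, -42. ])]
```

Call:
{"method": "jog_arm", "body": {"moves": [{"delta_pos": [0.002,0,0],"turn": -0.3},{"delta_pos": [0.0025,0,0],"turn": 0},{"delta_pos": [0,0,0.007],"turn": 0},{"delta_pos": [0,0,0.007],"turn": 0},{"delta_pos": [0,0,0.004],"turn": 0},{"delta_pos": [0,0,0],"turn": 0},{"delta_pos": [0,0,0],"turn": 0},{"delta_pos": [0,0,0],"turn": 0}]}}

```text
t: 10.85
tcp_pos: [0.5531, 0.0175, 0.0854]
tcp_rot: [0.739, 0.674, 0.0, 0.0]
contact_force: [0.5, -0.5, -3.2]
opening: 0.0108
grasp_force: 59.6
```

```bash
cat >> h.py <<'E'
Rs=np.array([[np.cos(S_TH),-np.sin(S_TH)],[np.sin(S_TH),np.cos(S_TH)]])
loc=lambda q:(Rs.T@(np.array(q)[:2]-S_T)*1000).round(1)
def rep():
    y,p,z=yaw();s=get_state();print("loc",loc(p),"z",p[2].round(4),"yaw",round(y,2),"F",s["contact_force"].round(1),"T",s["ft_torque"].round(2),"tilt",np.arccos(-z).round(4),"g",round(float(s["grasp_force"])),"t",s["t"])
E
python3 -c "
from h import *
rep()"
```

```text
loc [-11.1   3.7] z 0.0854 yaw -5.31 F [ 0.5 -0.5 -3.2] T [-0.03 -0.01  0.05] tilt 0.0002 g 60 t 10.85
```

Call:
{"method": "jog_arm", "body": {"moves": [{"delta_pos": [0,0,0.003],"turn": 0},{"delta_pos": [0,0,0.003],"turn": 0},{"delta_pos": [0,0,0.002],"turn": 0},{"delta_pos": [0,0,0],"turn": 0},{"delta_pos": [0,0,0],"turn": 0}]}}

```text
t: 11.35
tcp_pos: [0.5529, 0.0175, 0.0772]
tcp_rot: [0.739, 0.674, -0.0, -0.0]
contact_force: [-0.1, -0.3, -1.9]
opening: 0.0107
grasp_force: 59.6
```

```bash
python3 -c "
from h import *
rep()"
```

```text
loc [-11.3   3.8] z 0.0772 yaw -5.31 F [-0.1 -0.3 -1.9] T [-0.02  0.04 -0.03] tilt 0.0002 g 60 t 11.35
```

Call:
{"method": "jog_arm", "body": {"moves": [{"delta_pos": [0,0,0.001],"turn": 0},{"delta_pos": [0,0,0.0005],"turn": 0},{"delta_pos": [0,0,0],"turn": 0},{"delta_pos": [0,0,0],"turn": 0},{"delta_pos": [0,0,0],"turn": 0}]}}

```text
t: 11.85
tcp_pos: [0.5531, 0.0175, 0.0762]
tcp_rot: [0.739, 0.674, 0.0, 0.0]
contact_force: [-3.0, 0.5, 6.0]
opening: 0.0106
grasp_force: 60.6
```

```bash
python3 -c "
from h import *
rep()"
```

```text
loc [-11.1   3.8] z 0.0762 yaw -5.31 F [-3.   0.5  6. ] T [ 0.    0.38 -0.07] tilt 0.0006 g 61 t 11.85
```

Call:
{"method": "jog_arm", "body": {"moves": [{"delta_pos": [0,0.002,0],"turn": 0},{"delta_pos": [0,0.002,0],"turn": 0},{"delta_pos": [0,0.002,0],"turn": 0},{"delta_pos": [0,0.002,0],"turn": 0},{"delta_pos": [0,0.002,0],"turn": 0},{"delta_pos": [0,0.002,0],"turn": 0},{"delta_pos": [0,0.002,0],"turn": 0},{"delta_pos": [0,0.002,0],"turn": 0}]}}

```text
t: 12.65
tcp_pos: [0.5654, 0.0165, 0.0763]
tcp_rot: [0.739, 0.674, -0.002, -0.002]
contact_force: [-11.7, 0.9, 17.4]
opening: 0.0108
grasp_force: 62.3
```

```bash
python3 -c "
from h import *
rep()"
```

```text
loc [1.2 4. ] z 0.0763 yaw -5.29 F [-11.7   0.9  17.4] T [ 0.25  2.64 -0.04] tilt 0.0062 g 62 t 12.65
```

Call:
{"method": "jog_arm", "body": {"moves": [{"delta_pos": [0,0,-0.001],"turn": 0},{"delta_pos": [0,0.001,0],"turn": 0},{"delta_pos": [0,0.001,0],"turn": 0},{"delta_pos": [0,0.001,0],"turn": 0},{"delta_pos": [0,0,0],"turn": 0}]}}

```text
t: 13.15
tcp_pos: [0.5721, 0.0157, 0.0765]
tcp_rot: [0.739, 0.674, 0.0, 0.0]
contact_force: [-0.2, -1.0, -3.0]
opening: 0.0108
grasp_force: 59.5
```

```bash
python3 -c "
from h import *
rep()"
```

```text
loc [8.  3.8] z 0.0765 yaw -5.31 F [-0.2 -1.  -3. ] T [ 0.03 -0.03 -0.05] tilt 0.0 g 60 t 13.15
```

Call:
{"method": "jog_arm", "body": {"moves": [{"delta_pos": [0,0,0.001],"turn": 0},{"delta_pos": [0,0,0],"turn": 0},{"delta_pos": [0,0,0],"turn": 0}]}}

```text
t: 13.45
tcp_pos: [0.5721, 0.0157, 0.0762]
tcp_rot: [0.739, 0.674, 0.0, 0.0]
contact_force: [-1.0, -0.6, 3.3]
opening: 0.0105
grasp_force: 60.4
```

```bash
python3 -c "
from h import *
rep()"
```

```text
loc [8.  3.8] z 0.0762 yaw -5.31 F [-1.  -0.6  3.3] T [-0.05  0.23  0.03] tilt 0.0007 g 60 t 13.45
```

Call:
{"method": "jog_arm", "body": {"moves": [{"delta_pos": [0,0.001,0],"turn": 0},{"delta_pos": [0,0.001,0],"turn": 0},{"delta_pos": [0,0.001,0],"turn": 0},{"delta_pos": [0,0,0],"turn": 0}]}}

```text
t: 13.85
tcp_pos: [0.573, 0.0157, 0.0759]
tcp_rot: [0.739, 0.674, -0.001, -0.001]
contact_force: [-6.0, -0.1, 9.4]
opening: 0.0107
grasp_force: 61.2
```

```bash
python3 -c "
from h import *
rep()"
```

```text
loc [8.9 3.8] z 0.0759 yaw -5.31 F [-6.  -0.1  9.4] T [0.05 1.49 0.01] tilt 0.0035 g 61 t 13.85
```

Call:
{"method": "jog_arm", "body": {"moves": [{"delta_pos": [0,0.001,-0.0003],"turn": 0},{"delta_pos": [0,0.0005,-0.0002],"turn": 0},{"delta_pos": [0,0.0005,0],"turn": 0},{"delta_pos": [0,0,0],"turn": 0}]}}

```text
t: 14.25
tcp_pos: [0.577, 0.0153, 0.0759]
tcp_rot: [0.739, 0.674, 0.0, 0.0]
contact_force: [-0.7, 0.4, -2.3]
opening: 0.0109
grasp_force: 59.5
```

```bash
python3 -c "
from h import *
rep()"
```

```text
loc [12.9  3.8] z 0.0759 yaw -5.31 F [-0.7  0.4 -2.3] T [-0.03  0.02  0.01] tilt 0.0001 g 60 t 14.25
```

Probably at the slot, so I'll try going down.

Call:
{"method": "jog_arm", "body": {"moves": [{"delta_pos": [0,0,0.001],"turn": 0},{"delta_pos": [0,0,0.0005],"turn": 0},{"delta_pos": [0,0,0],"turn": 0},{"delta_pos": [0,0,0],"turn": 0}]}}

```text
t: 14.65
tcp_pos: [0.5768, 0.0153, 0.0747]
tcp_rot: [0.739, 0.674, -0.0, -0.0]
contact_force: [-0.2, -0.8, -2.4]
opening: 0.0108
grasp_force: 59.5
```

```bash
python3 -c "
from h import *
rep()"
```

```text
loc [12.7  3.8] z 0.0747 yaw -5.31 F [-0.2 -0.8 -2.4] T [ 0.01 -0.01 -0.03] tilt 0.0001 g 60 t 14.65
```

Call:
{"method": "jog_arm", "body": {"moves": [{"delta_pos": [0,0,0.001],"turn": 0},{"delta_pos": [0,0,0.0015],"turn": 0},{"delta_pos": [0,0,0.0015],"turn": 0},{"delta_pos": [0,0,0],"turn": 0},{"delta_pos": [0,0,0],"turn": 0}]}}

```text
t: 15.15
tcp_pos: [0.5768, 0.0153, 0.0707]
tcp_rot: [0.739, 0.674, -0.0, -0.0]
contact_force: [-1.0, 0.1, -1.6]
opening: 0.0107
grasp_force: 59.5
```

```bash
python3 -c "
from h import *
rep()"
```

```text
loc [12.7  3.8] z 0.0707 yaw -5.31 F [-1.   0.1 -1.6] T [ 0.1  -0.05  0.02] tilt 0.0002 g 60 t 15.15
```

Call:
{"method": "jog_arm", "body": {"moves": [{"delta_pos": [0,0,0.0015],"turn": 0},{"delta_pos": [0,0,0.0015],"turn": 0},{"delta_pos": [0,0,0.001],"turn": 0},{"delta_pos": [0,0,0],"turn": 0},{"delta_pos": [0,0,0],"turn": 0}]}}

```text
t: 15.65
tcp_pos: [0.5769, 0.0153, 0.0671]
tcp_rot: [0.739, 0.674, 0.0, 0.0]
contact_force: [-1.1, -0.0, 3.0]
opening: 0.0105
grasp_force: 60.3
```

```bash
python3 -c "
from h import *
rep()"
```

```text
loc [12.8  3.9] z 0.0671 yaw -5.31 F [-1.1 -0.   3. ] T [0.06 0.29 0.01] tilt 0.0003 g 60 t 15.65
```

Call:
{"method": "jog_arm", "body": {"moves": [{"delta_pos": [0,0,0.001],"turn": 0},{"delta_pos": [0,0,0.0015],"turn": 0},{"delta_pos": [0,0,0.0015],"turn": 0},{"delta_pos": [0,0,0.0015],"turn": 0},{"delta_pos": [0,0,0.0005],"turn": 0},{"delta_pos": [0,0,0],"turn": 0},{"delta_pos": [0,0,0],"turn": 0}]}}

```text
t: 16.35
tcp_pos: [0.577, 0.0154, 0.0624]
tcp_rot: [0.739, 0.674, 0.0, 0.0]
contact_force: [-5.8, 0.8, 14.9]
opening: 0.0106
grasp_force: 62.1
```

```bash
python3 -c "
from h import *
rep()"
```

```text
loc [12.9  3.9] z 0.0624 yaw -5.3 F [-5.8  0.8 14.9] T [ 0.09  1.19 -0.08] tilt 0.001 g 62 t 16.35
```

Call:
{"method": "jog_arm", "body": {"moves": [{"delta_pos": [0,0,0.0007],"turn": 0},{"delta_pos": [0,0,0],"turn": 0},{"delta_pos": [0,0,0],"turn": 0},{"delta_pos": [0,0,0],"turn": 0}]}}

```text
t: 16.75
tcp_pos: [0.577, 0.0154, 0.0623]
tcp_rot: [0.739, 0.674, 0.0, 0.0]
contact_force: [-7.1, 1.8, 20.1]
opening: 0.0108
grasp_force: 62.9
```

```bash
python3 - <<'E'
from h import *
rep()
a=cv2.resize(snapshot("top")[130:210,205:295,::-1],None,fx=4.4,fy=6,interpolation=cv2.INTER_CUBIC)
b=cv2.resize(snapshot("side")[180:260,180:275,::-1],None,fx=4.2,fy=6,interpolation=cv2.INTER_CUBIC)
cv2.imwrite("pics/fin.png",cv2.convertScaleAbs(np.hstack([a,b]),alpha=1.6))
rep()
E
```

```text
loc [12.9  3.9] z 0.0623 yaw -5.3 F [-7.1  1.8 20.1] T [0.19 1.57 0.04] tilt 0.0012 g 63 t 16.75
loc [12.9  3.9] z 0.0623 yaw -5.3 F [-7.7  1.4 21.9] T [ 0.11  1.51 -0.01] tilt 0.0012 g 63 t 16.85
```

View pics/fin.png

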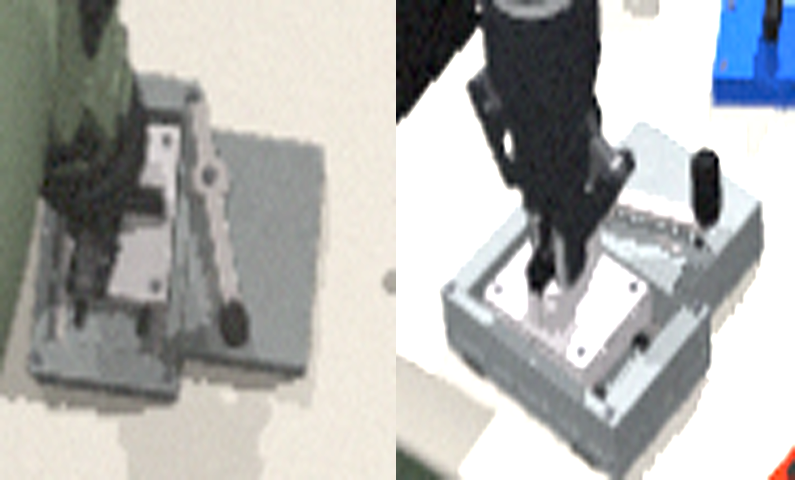

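The plate sits level and low in the pocket, hard down at z about 16 mm with the force settled near 22 N. The lever is unchanged, with the knob at (234,325).

```bash
python3 -c "
from h import *
print(robot.finish_job())"
```

```text
the job is handed in; nothing more can be done
None
```

I handed the job in with the lever measured at about 1.25 rad (1.18–1.42 allowed) and the plate over the pin, hard down at about 16 mm, level and still gripped; no verdict was returned.

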